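# Change the battery pack in a compression fixture

## Task

The battery pack in the compression fixture has finished its test. Take the pressure bar and then the foam pad off it and lay both flat, side by side, in the steel parts tray, move the tested pack into the empty cradle, and load the waiting pack from the other cradle into the fixture's nest. Then put the foam pad back on the middle of the new pack, lengthwise as before, and the pressure bar back down over its guide posts, with its weight on the pad; keep both packs flat, label up, all the time.

Things in the scene. Friction and masses are not known exactly. Their poses are not given: they have to be found in the camera images.
- fixture: Compression fixture, fixed: grey base plate 176 (x) x 116 (y) x 8 mm, origin at the centre of its underside. Two steel guide posts, 10 mm thick, at x = -70 and +70 mm, y = 0, tops 62 mm above the origin, the upper 6 mm tapered. Stacked on the plate, undersides above the origin: pack 8 mm, foam pad 26.8 mm, pressure bar 50.8 mm, all centred. At the start it holds tested pack, pad and bar.
- nest (a point): Nest of the fixture: point on the plate's top (8 mm above its underside) midway between the posts; axes as the fixture's. A pack lies here with its long side along y. Six steel dowels, 8 mm thick, 12 mm high, with conical tips bound it at x = +-22.5, y = +-29 mm and at x = 0, y = +-50 mm: about 4 mm play at the sides and ends; the pack's middle is open for fingers.
- pressure_bar: Pressure bar: flat dark steel bar 168 (x) x 34 (y) x 10 mm, origin at the centre of its underside; two 16 mm holes at x = -70 and +70 mm go over the guide posts (3 mm play; either way round). On its middle a black grip block 46 (x) x 22 (y) mm, 30 mm high, top 40 mm above the origin: grip across the 22 mm. About 0.4 kg. Starts over the posts, on the foam pad.
- foam_pad: Foam pad: white stiff block 50 (x) x 32 (y) x 24 mm high, origin at the centre of its underside. Lies on the middle of the pack in the fixture, under the bar, its long side along the pack's, so that 8 mm of it shows either side of the bar. Grip across the 32 mm. About 40 g.
- tested_pack: Tested pack: black battery pack, label on top, 84 (x) x 29 (y) x 19 mm high, origin at the centre of its underside. Starts in the fixture's nest under pad and bar, both ends in view. Grip across the 29 mm. About 0.18 kg. Same kind as the waiting pack.
- waiting_pack: Waiting pack: black battery pack, label on top, 84 (x) x 29 (y) x 19 mm high, origin at the centre of its underside. Starts in one of the two grey cradles. Grip across the 29 mm. About 0.18 kg.
- waiting_cradle: Grey plastic cradle, fixed, 112 (x) x 56 (y) mm, that holds the waiting pack at the start. Origin: centre of its underside; floor 6 mm above it; end and corner walls 7 mm thick rise to 16 mm round a pocket of 96 (x) x 40 (y) mm. A pack lies in it along x; both long sides are open over the middle 62 mm for fingers.
- empty_cradle: The other grey cradle, of the same shape (112 x 56 mm, origin at the centre of its underside, floor 6 mm above it, walls to 16 mm, pocket 96 x 40 mm, pack along x, long sides open over the middle 62 mm), fixed, empty at the start; the tested pack goes here.
- parts_tray: Parts tray: shallow steel tray, fixed, 200 (x) x 130 (y) x 12 mm high, walls and floor 3 mm thick, empty at the start; origin at the centre of its underside. Room for the bar, along x, and the pad side by side, flat on its floor.

How it is judged:
By the outcome, as a careful person would: the job done as asked, in the order asked, and still so for the second after the job is handed in, with the robot touching nothing.
It also fails if it takes over 141 s, if anything falls off the work surface, if the arm or the gripper's body presses on something with over 40 N, if the wrist force passes 120 N, or if a joint passes its speed limit or range.

## Robot

A 6-joint arm with a two-finger parallel gripper is mounted at the origin on a cart in front of the work surface, level with it; the furniture and walls round the work are solid. World frame = base frame: x ahead of the robot, y to its left, z up, the work surface at z = 0. Lengths are in m, angles in rad, forces in N, time in s.
With the tool pointing down it reaches from about 0.275 to 0.85 m from the base axis. Payload 5.2 kg.
Tool frame: the origin (TCP) lies at the very end of the fingers, on their centre line; the grasp point (between the pads) lies 19 mm behind it (env.pinch_z is the z of the grasp point in the tool frame, in m); z points along the fingers, y is the line along which they close (so a half turn about z gives the same grasp; the last joint's range is limited). The gripper opens to 85 mm and grips with 20 to 120 N. Pads are 22 mm wide; open, the fingers measure 114 mm over their backs; the gripper's body (76 mm by 85 mm) begins 54 mm behind the grasp point. The pads swing forward as they close: fully open they stand 13 mm farther back than shut.
Start: joints at [-1.48, 0.259, 1.535, -0, 1.348, -0.203], TCP at [0.159, -0.526, 0.231] pointing down, gripper open.
Joint ranges: [-3.14, 3.14], [-0.91, 2.08], [0.19, 2.58], [-1.22, 4.36], [0.22, 2.71], [-3.12, 3.12]. Speed limits (rad/s): [2.57, 2.57, 3.14, 3.14, 3.14, 3.14].

## Interface

Orientations are given as a unit quaternion [x, y, z, w].
In Python, from cell import env, jaws, kinematics, cams gives the robot as it stands. The module is installed in compiled form; this text tells all that it offers. Calls block until the motion is done:
- env.goto(position, orientation): joint-space move of the TCP to a pose.
- env.move_l(position, frame=None, velocity=0.15, force_limit=None): straight line of the TCP; frame=None keeps the orientation; velocity is the mean speed in m/s. With force_limit (N) it stops when the force on the tool has changed by that much, and returns True; else False.
- env.goto_joints(angles): joint-space move.
- jaws.move_gripper(opening, grip_force=None): opening from 0.0 (shut) to 1.0 (fully open); grip_force is the grip in N (None keeps the last); returns when the fingers have stopped.
- env.dwell(seconds).
- kinematics.ik(position, orientation): joint angles nearest the present ones, or None.
- env.state(): the state.
- cams.get_image(name): name is "side" or "top"; returns a dict with "image" (400x640x3 uint8, blue, green, red), "camera_matrix" (3x3 intrinsics, pixels), "eye" and "rotation" of the camera in the world. Camera axes: x right, y down, z forward; pixel columns grow to the right and rows downward; lengths in m; the calibration is good to about 2 mm. A picture is of the moment at which its call begins. There is no depth.
A pose or a line that the arm cannot do raises env.MotionError and nothing moves.
- env.close_job(): hands the job in; it is judged then, once.
The state is a dict: "time_s": time; "qpos": joint angles; "dq": joint speeds; "joint_torque": joint torques, N m; "position": TCP position; "orientation": TCP orientation; "contact_force": force on the tool from outside, world axes, zero at the start; "torque": the same for the moment, N m; "grip_width": opening from 0.0 (shut) to 1.0 (fully open); "grasp_force": force on a finger pad.
Only numpy, scipy, OpenCV 4.12 (cv2) and the standard library are available. Lean on these libraries where they do the work, as an engineer would, in place of code of your own. Each camera call takes 0.05 s, during which the arm holds its last target. There are 200 camera calls.

## Working session

There is one attempt and no reset: what is moved stays moved. The work goes in short steps, each a Python script; the robot and the scene stay as the last script left them, time stands still between calls to the robot, and variables do not carry over. Pictures are saved under pics/ and viewed, at most 15 in all, crops included, and the job is handed in when it is done.

```bash
mkdir -p pics; ls
python3 - <<'E'
from cell import env,jaws,kinematics,cams
import cv2
for n in("top","side"):
    d=cams.get_image(n); cv2.imwrite(f"pics/{n}0.png",d["image"]); print(n,d["camera_matrix"],d["eye"],d["rotation"])
s=env.state(); print(s["time_s"],s["position"],s["orientation"],s["grip_width"],env.pinch_z)
E
```

```text
pics
top [[371.82629882   0.         320.4061165 ]
 [  0.         371.82629882 204.55611023]
 [  0.           0.           1.        ]] [ 0.31710318 -0.11367934  0.8871164 ] [-0.70332347  0.70384028 -0.06515769  0.07549455]
side [[465.62724918   0.         316.56827089]
 [  0.         465.62724918 202.8640179 ]
 [  0.           0.           1.        ]] [-0.09046048  0.84441659  0.66675848] [-0.24231119  0.82700791 -0.48981659  0.13199587]
0.1 [ 0.15927307 -0.52595339  0.23056715] [ 9.89227475e-01  1.46384209e-01  5.82185457e-05 -8.13377348e-04] 1.001212210767466 -0.0187
```

View pics/top0.png

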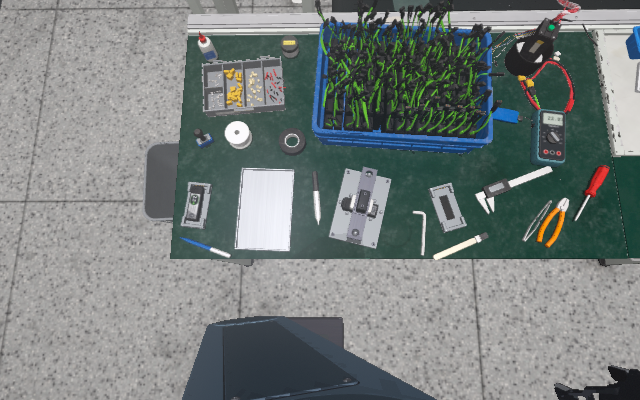

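View pics/side0.png

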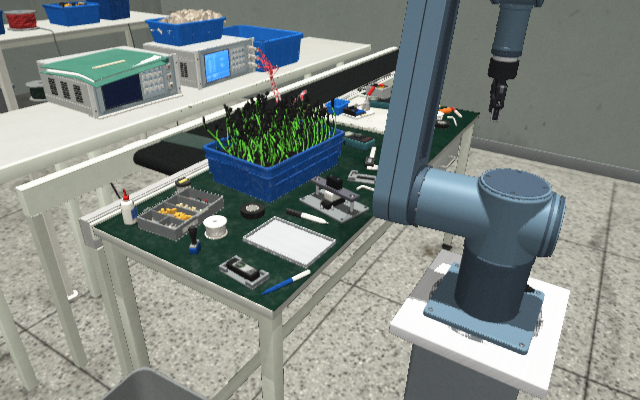

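Top view: left cradle at about (196,204), tray (265,209), fixture (361,205), right cradle (447,207). The side view shows the same row, with the right cradle partly hidden by the arm. I'll enlarge the row.

Run:
```python
import cv2,numpy as np
t=cv2.imread("pics/top0.png"); s=cv2.imread("pics/side0.png")
f=lambda im,x,y,w,h,k:cv2.resize(im[y:y+h,x:x+w],(w*k,h*k),interpolation=cv2.INTER_CUBIC)
a=f(t,175,155,60,100,4); b=f(t,320,155,80,100,4); c=f(t,420,165,60,100,4)
cv2.imwrite("pics/c1.png",np.hstack([a,b,c]))
cv2.imwrite("pics/c2.png",f(s,210,165,190,130,4))
```

```text
(no output)
```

View pics/c1.png

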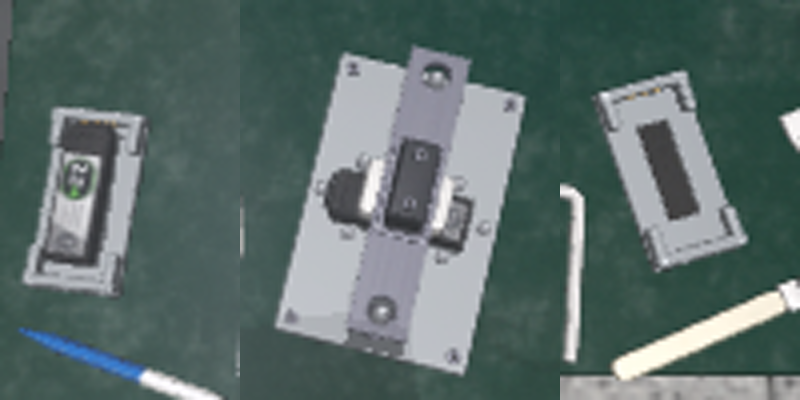

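View pics/c2.png

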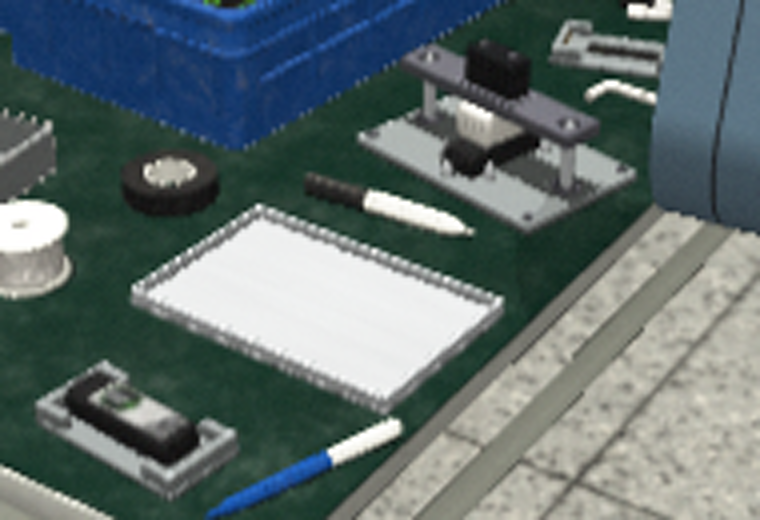

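Left cradle (196,204) holds the waiting pack and the right one (447,207) is empty. The fixture bar runs along about (369,174)–(355,232), with white pad edges either side at x≈352 and x≈370. Next I'll take measurements from masks.

```bash
cat > h.py <<'E'
import numpy as np,cv2,math
from scipy.spatial.transform import Rotation as R
def ray(d,px):
    K=np.array(d["camera_matrix"]); p=np.atleast_2d(px).astype(float)
    v=np.c_[p,np.ones(len(p))]@np.linalg.inv(K).T
    return np.array(d["eye"]), v@R.from_quat(d["rotation"]).as_matrix().T
def plane(d,px,z):
    e,v=ray(d,px); return (e+v*((z-e[2])/v[:,2])[:,None])[:,:2]
def proj(d,P):
    c=(np.atleast_2d(P)-d["eye"])@R.from_quat(d["rotation"]).as_matrix()
    q=c@np.array(d["camera_matrix"]).T; return q[:,:2]/q[:,2:]
def tri(obs):  # [(d,px),...] -> point, residual
    A=np.zeros((3,3));b=np.zeros(3);L=[]
    for d,px in obs:
        e,v=ray(d,px);v=v[0]/np.linalg.norm(v);M=np.eye(3)-np.outer(v,v);A+=M;b+=M@e;L.append((M,e))
    p=np.linalg.solve(A,b);return p,[round(1e3*np.linalg.norm(M@(p-e)),1) for M,e in L]
def blob(mask,roi,hull=True):  # largest component in x0,y0,x1,y1
    x0,y0,x1,y1=roi;m=np.zeros_like(mask);m[y0:y1,x0:x1]=mask[y0:y1,x0:x1]
    c=max(cv2.findContours(m,cv2.RETR_EXTERNAL,cv2.CHAIN_APPROX_NONE)[0],key=cv2.contourArea)
    return cv2.convexHull(c)[:,0]
def rect(d,c,z):
    (cx,cy),(w,h),a=cv2.minAreaRect((plane(d,c,z)*1000).astype(np.float32))
    if w<h: w,h,a=h,w,a+90
    return np.round([cx,cy,w,h,(a+90)%180-90],1)  # mm, deg of long axis
E
python3 - <<'E'
from h import *
from cell import cams,env
import pickle
D={n:cams.get_image(n) for n in("top","side")};pickle.dump(D,open("d0.pkl","wb"))
for n in D: print(n,np.round(R.from_quat(D[n]["rotation"]).as_matrix()[:,2],3))
im=D["top"]["image"];hsv=cv2.cvtColor(im,cv2.COLOR_BGR2HSV)
for nm,p in dict(green=(320,230),plate=(345,180),bar=(365,185),pad=(353,203),block=(361,205),cradle=(185,225),tray=(265,210),pack=(345,204)).items(): print(nm,hsv[p[1],p[0]],im[p[1],p[0]])
ng=(~((hsv[...,0]>65)&(hsv[...,0]<95)&(hsv[...,1]>70))).astype(np.uint8)*255
for nm,roi,z in(("left",(176,175,222,234),.008),("right",(425,178,476,237),.008),("tray",(230,160,300,256),.006),("fix",(325,160,397,252),.004)):
    c=blob(ng,roi);print(nm,c.min(0),c.max(0),rect(D["top"],c,z))
s=D["side"]["image"];hs=cv2.cvtColor(s,cv2.COLOR_BGR2HSV)
print(hs[180,330],hs[215,336],hs[182,334])
E
```

```text
top [ 0.198  0.014 -0.98 ]
side [ 0.456 -0.746 -0.485]
green [86 55 93] [90 93 73]
plate [110  12 193] [193 187 184]
bar [120  22 162] [162 148 148]
pad [ 10   3 240] [237 238 240]
block [122  23 142] [142 129 130]
cradle [107  13 183] [183 178 174]
tray [111  10 246] [246 239 236]
pack [108  17  75] [75 72 70]
left [176 175] [221 233] [497.8 192.  143.7 111.4  -0. ]
right [428 182] [466 233] [ 487.1 -401.1  114.1   66.4   16. ]
tray [230 160] [299 255] [491.3  37.  236.7 171.8   0.7]
fix [325 166] [396 251] [ 487.9 -196.2  209.   169.3   -0. ]
[15 27 19] [ 86  10 181] [130  40  19]
```

Run:
```python
from h import *
import pickle
D=pickle.load(open("d0.pkl","rb"));T=D["top"];im=T["image"].astype(int);hsv=cv2.cvtColor(T["image"],cv2.COLOR_BGR2HSV)
m=((hsv[...,2]>118)&(hsv[...,1]<40)).astype(np.uint8)*255
Z=[("left",(176,175,222,234),.008),("right",(425,178,469,237),.008),("tray",(230,160,300,256),.006),("fix",(325,160,397,252),.004)]
for nm,roi,z in Z:
    c=blob(m,roi);print(nm,c.min(0),c.max(0),rect(T,c,z))
b=im[...,0]-im[...,1]
bm=((b>=11)&(hsv[...,2]>110)&(hsv[...,2]<185)).astype(np.uint8)*255
bm=cv2.morphologyEx(bm,cv2.MORPH_OPEN,np.ones((3,3)))
c=blob(bm,(330,160,390,250));print("bar",c.min(0),c.max(0),rect(T,c,.0608))
wm=(hsv[...,2]>222).astype(np.uint8)*255
n,l,st,ce=cv2.connectedComponentsWithStats(wm[180:230,335:385]);print("white",[(np.round(ce[i]+[335,180],1),st[i,4]) for i in range(1,n)])
S=D["side"]["image"]
f=lambda im,x,y,w,h,k:cv2.resize(im[y:y+h,x:x+w],(w*k,h*k),interpolation=cv2.INTER_NEAREST)
vis=cv2.cvtColor(bm,cv2.COLOR_GRAY2BGR)
a=f(T["image"],325,160,75,90,5);g=f(vis,325,160,75,90,5)
cv2.imwrite("pics/c3.png",np.hstack([a,g]))
cv2.imwrite("pics/c4.png",f(S,295,165,80,60,9))
```

```text
left [181 182] [210 228] [495.6 200.5 112.   58.8  -5.6]
right [430 183] [466 232] [ 488.5 -404.   110.9   58.7   15.8]
tray [234 167] [294 251] [486.3  34.4 203.  134.5  -2.5]
fix [329 167] [390 248] [ 496.  -198.4  190.1  116.1  -14.4]
bar [347 212] [366 239] [ 436.2 -182.4   58.8   34.   -14.2]
white [(array([352.7, 200.8]), np.int32(37)), (array([370.3, 205.9]), np.int32(28))]
```

View pics/c3.png

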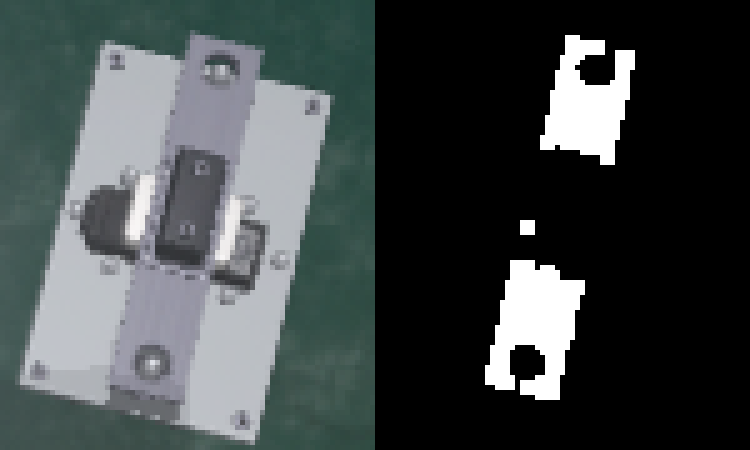

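View pics/c4.png

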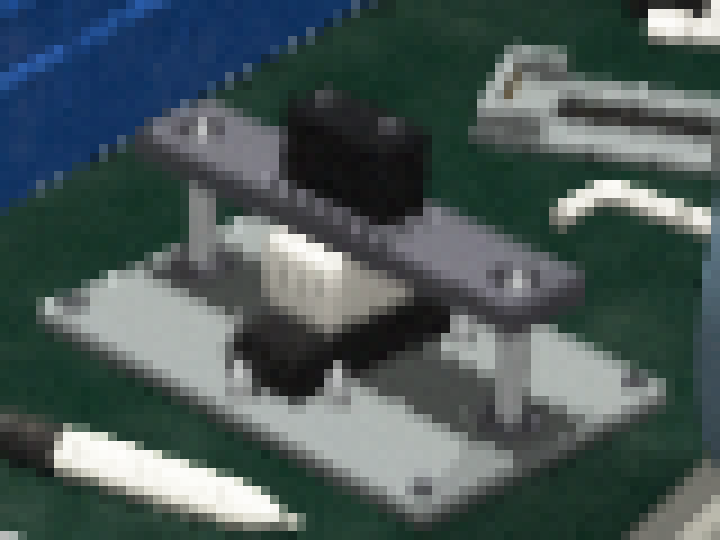

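The crops show the post tips at c3 (220,72),(153,362), and in the side crop c4 at (203,127),(518,280). The block's screw heads are at c3 (201,168),(187,230) and c4 (325,97),(388,127). I'll triangulate these to get heights and the axis.

Run:
```python
from h import *
import pickle
D=pickle.load(open("d0.pkl","rb"));T=D["top"];S=D["side"]
t=lambda x,y:np.array([325+x/5-.5,160+y/5-.5]); s=lambda x,y:np.array([295+x/9-.5,165+y/9-.5])
pr=dict(postA=(t(220,72),s(203,127)),postB=(t(153,362),s(518,280)),scrA=(t(201,168),s(325,97)),scrB=(t(187,230),s(388,127)),
 padfar=(t(140,175),s(266,232)),packL=(t(88,240),s(237,345)))
for k,(a,b) in pr.items(): print(k,np.round(tri([(T,a),(S,b)])[0]*1e3,1),tri([(T,a),(S,b)])[1])
c=np.array([t(103,41),t(332,95),t(255,443),t(20,385)])
P=plane(T,c,.008)*1e3;print("plate top cam",P.round(1),P.mean(0).round(1),rect(T,c,.008))
c=np.array([s(40,305),s(245,225),s(663,385),s(425,517)])
print("plate side",(plane(S,c,.008)*1e3).round(1),(plane(S,c[[0,2]],.008)*1e3).mean(0).round(1))
c=np.array([t(189,34),t(262,48),t(180,400),t(108,388)]);print("bar top",rect(T,c,.0608), (plane(T,c,.0608)*1e3).round(1))
for z in(.0,.016):print("trayz",z)
# pack in left cradle: dark mask
h=cv2.cvtColor(T["image"],cv2.COLOR_BGR2HSV);print(cv2.resize(h[186:226,186:206,2],(20,40))[::2])
```

```text
postA [ 555.2 -212.1   61.5] [np.float64(0.3), np.float64(0.3)]
postB [ 420.9 -179.4   59.4] [np.float64(0.9), np.float64(0.9)]
scrA [ 502.6 -199.2   91.9] [np.float64(0.5), np.float64(0.5)]
scrB [ 475.3 -192.4   91.5] [np.float64(0.2), np.float64(0.2)]
padfar [ 508.7 -175.4   52.2] [np.float64(0.5), np.float64(0.5)]
packL [ 491.7 -148.4   26.7] [np.float64(8.7), np.float64(8.7)]
plate top cam [[ 587.  -161.4]
 [ 559.1 -272.7]
 [ 389.9 -230.3]
 [ 417.3 -119.9]] [ 488.3 -196.1] [ 488.3 -195.8  174.6  114.7  -14. ]
plate side [[ 585.9 -162.4]
 [ 559.8 -249.1]
 [ 391.  -229.4]
 [ 414.6 -116.1]] [ 488.4 -195.9]
bar top [ 488.5 -195.2  169.9   34.2  -13.6] [[ 574.  -198.3]
 [ 567.1 -231.7]
 [ 404.6 -190.6]
 [ 409.9 -158.7]]
trayz 0.0
trayz 0.016
[[ 86 100 174 191 144  84  86  78  74  72  74  73  73  70  73  78  74 114
  103 108]
 [ 84 111 186 189  93  79  72  73  75  69  75  75  77  82  82  78  69  69
  125 175]
 [ 85 123 174 142  82  79  74  78  76  79  79  79  81  82  82  78  68  63
  111 184]
 [ 86  93 156 179 149  75  77  78  79  80  79  80  82  85  81  73  64  65
  111 186]
 [ 85 107
[... 651 characters left out ...]
 187 190
  190 190]
 [181 111 165 190 191 197 193 199 192 213 216 139  71  59  67 122 190 190
  190 191]
 [151 102 142 153 154 167 194 203 206 211 191 104  68  62  75 123 190 190
  190 191]
 [131 122 145 123 120 120 118 130 162 186 152  77  63  65  99 138 190 191
  192 191]
 [108 134 140 127 115 116 132 127 147 163  94  71  62  75 123 190 190 192
  192 192]
 [ 73  82  80  83  87 110 110 114 134 133  81  66  63 103 186 177 175 166
  161 173]
 [128 151 105  89  73  72  60  62  64  66  69  61  67 123 190 180 184 161
   89  95]
 [186 187 187 187 188 188 187 186 186 186 186 187 188 189 190 176 196 152
   92 119]
 [184 182 179 175 188 178 162 160 152 152 166 167 168 190 179 187 195 107
   94  98]]
```

Run:
```python
from h import *
import pickle
D=pickle.load(open("d0.pkl","rb"));T=D["top"];S=D["side"]
f=lambda im,x,y,w,h,k:cv2.resize(im[y:y+h,x:x+w],(w*k,h*k),interpolation=cv2.INTER_NEAREST)
cv2.imwrite("pics/c5.png",np.hstack([f(T["image"],175,176,40,60,10),f(T["image"],425,178,40,60,10)])[:600])
cv2.imwrite("pics/c6.png",f(S["image"],215,248,60,46,12))
```

```text
(no output)
```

View pics/c5.png

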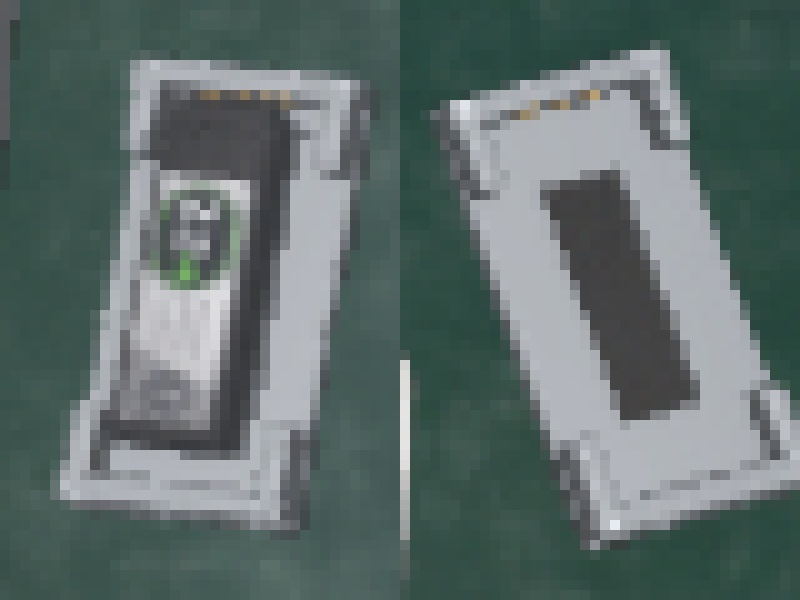

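View pics/c6.png

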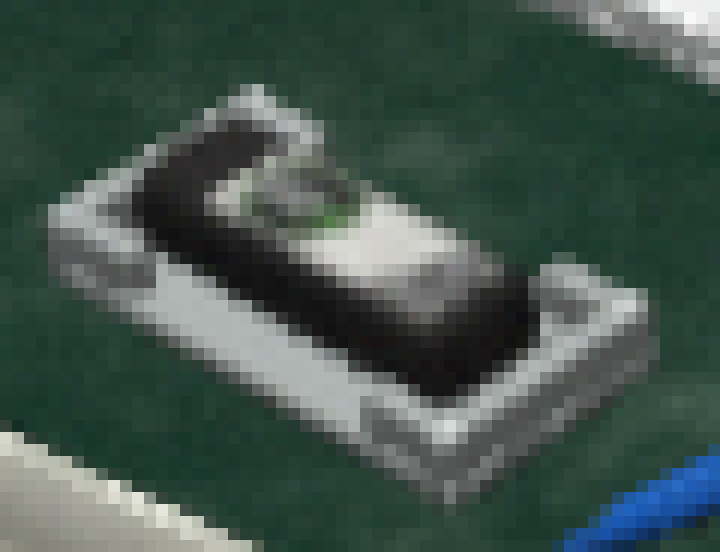

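c5 shows the left cradle rim and pack: rim corners about (132,60),(362,82),(283,512),(60,498), pack top about (155,103),(280,103),(228,432),(108,428). The right cradle is empty, with a dark patch on its floor. c6 shows the left cradle rim corners at (50,208),(250,88),(645,298),(445,435).

Run:
```python
from h import *
import pickle
D=pickle.load(open("d0.pkl","rb"));T=D["top"];S=D["side"]
o=lambda L,k,x,y:np.array(L)/k+[x-.5,y-.5]
ct=o([(132,60),(362,82),(283,512),(60,498)],10,175,176);cs=o([(50,208),(250,88),(645,298),(445,435)],12,215,248)
def show(n,a,z,d): print(n,rect(d,a,z),(plane(d,a,z)*1e3).mean(0).round(1))
show("leftT",ct,.016,T);show("leftS",cs,.016,S)
for a,b in zip(ct,cs): print((tri([(T,a),(S,b)])[0]*1e3).round(1),end=" ")
pt=o([(155,103),(280,103),(228,432),(108,428)],10,175,176);ps=o([(143,172),(230,120),(537,280),(440,325)],12,215,248)
show("\npackT",pt,.025,T);show("packS",ps,.025,S)
for a,b in zip(pt,ps): print((tri([(T,a),(S,b)])[0]*1e3).round(1),end=" ")
rt=o([(50,103),(265,48),(200,530)],10,425,178);P=plane(T,rt,.016)*1e3;print("\nrightrim",P.round(1),P[1:].mean(0),(P[0]-P[2]),(P[1]-P[0]))
kt=o([(140,188),(220,170),(300,402),(222,420)],10,425,178);show("patch",kt,.006,T)
# tray: corners rim
h=cv2.cvtColor(T["image"],cv2.COLOR_BGR2HSV);m=((h[...,2]>118)&(h[...,1]<40)).astype(np.uint8)*255
c=blob(m,(230,160,300,256));show("trayT",c,.006,T)
for z in(0,.012): print(rect(T,c,z))
h=cv2.cvtColor(S["image"],cv2.COLOR_BGR2HSV);m=((h[...,2]>100)&(h[...,1]<40)).astype(np.uint8)*255
c=blob(m,(240,213,338,270));print(cv2.approxPolyDP(c[:,None],4,True)[:,0].tolist());show("trayS",c,.012,S)
```

```text
leftT [494.7 198.7 107.9  56.8  -5. ] [494.9 199.5]
leftS [495.7 199.8 107.1  52.6  -6.4] [495.7 200. ]
[550.4 221.5  17.6] [546.6 166.7  14.3] [440.3 178.6  15.1] [444.2 232.1  16.3] 
packT [498.3 200.1  81.3  30.1  -4. ] [498.1 200.6]
packS [494.2 202.9  82.   22.2  -5.1] [495.2 202.5]
[536.5 211.4  26. ] [538.5 183.6  20.4] [457.7 190.7  20.1] [458.2 217.3  26.3] 
rightrim [[ 533.5 -362.8]
 [ 547.  -415.1]
 [ 430.3 -392. ]] [ 488.6276661  -403.54897406] [103.20291292  29.14555466] [ 13.47618239 -52.30316948]
patch [ 488.5 -403.5   59.7   20.    15. ] [ 488.6 -403.7]
trayT [486.3  34.4 203.  134.5  -2.5] [484.  37.]
[487.4  35.4 204.4 135.5  -2.5]
[485.1  33.4 201.6 133.6  -2.5]
[[243, 236], [275, 216], [335, 242], [307, 269]]
trayS [480.   39.3 214.1 145.3  -2.4] [511.8  35.1]
```

```bash
cat > m.py <<'E'
from h import *
from cell import env,jaws,kinematics,cams
# x,y [m], yaw of long/x axis [deg]
FIX=(.4884,-.196,-14.0);TRAY=(.486,.0345,-2.5);WAIT=(.4965,.2005,-5.6);WCR=(.4953,.1995,-5.6);EMPTY=(.4885,-.4036,15.4)
def at(F,x=0,y=0,rot=0):
    c,s=np.cos(np.radians(F[2])),np.sin(np.radians(F[2]));return (F[0]+c*x-s*y,F[1]+s*x+c*y,F[2]+rot)
def quat(yaw):  # grip axis perpendicular to object's long axis at 'yaw'; half turn nearest to present
    q0=R.from_quat(env.state()["orientation"]);best=None
    for k in(0,180,360,-180):
        a=math.radians(yaw+k)/2+math.pi/2*0;q=[math.cos(a),math.sin(a),0,0]
        d=(q0.inv()*R.from_quat(q)).magnitude()
        if best is None or d<best[0]-1e-6: best=(d,q)
    return best[1]
def over(P,z,v=.3,joint=False):
    q=quat(P[2]);p=[P[0],P[1],z]
    env.goto(p,q) if joint else env.move_l(p,q,velocity=v)
def vert(z,v=.12,f=None):
    p=list(env.state()["position"]);p[2]=z;return env.move_l(p,velocity=v,force_limit=f)
def opn(mm): jaws.move_gripper(mm/85)
def close(f): jaws.move_gripper(0,f)
def rep(t=""):
    s=env.state();print(t,round(s["time_s"],2),np.round(s["position"],4),"w%.1f"%(s["grip_width"]*85),"F",np.round(s["contact_force"],1),"g%.0f"%s["grasp_force"])
E
python3 - <<'E'
from m import *
over(FIX,.16,joint=True);rep("above")
opn(48);vert(.0645);rep("down")
close(70);rep("grip");vert(.16);rep("up")
E
```

```text
above 1.93 [ 0.4883 -0.1968  0.1602] w85.0 F [-0.5 -1.2 -0.7] g0
down 3.33 [ 0.4888 -0.1965  0.0651] w47.9 F [-0.7  0.8 -0.5] g0
grip 3.69 [ 0.489  -0.1966  0.0655] w20.9 F [0.4 0.8 6.1] g70
up 4.64 [ 0.4883 -0.1962  0.1589] w21.0 F [ 0.2  0.1 -6. ] g69
```

Run:
```python
from m import *
B=at(TRAY,0,-.038)
over(B,.12);vert(.03);r=vert(.0165,.03,8);rep(f"bar placed {r}")
opn(42);vert(.14);rep("released")
P=at(FIX,rot=90)
over(P,.14);opn(60);vert(.028);rep("pad down");close(25);rep("pad grip");vert(.12);rep("pad up")
d=cams.get_image("top");cv2.imwrite("pics/t1.png",cv2.resize(d["image"][150:260,170:470],None,fx=2.6,fy=2.6,interpolation=cv2.INTER_CUBIC))
```

```text
bar placed True 6.79 [ 0.4851 -0.0039  0.0177] w20.9 F [-0.9 -0.4  5.5] g70
released 8.31 [ 0.4833 -0.0035  0.1393] w41.9 F [-1.1 -0.2 -0.1] g0
pad down 11.26 [ 0.489  -0.1961  0.0286] w60.0 F [-0.1 -0.3 -0.1] g0
pad grip 11.62 [ 0.489  -0.1961  0.0288] w31.4 F [0.2 0.1 5.8] g26
pad up 12.53 [ 0.4884 -0.1957  0.1192] w31.3 F [-0.3  0.  -0.4] g25
```

View pics/t1.png

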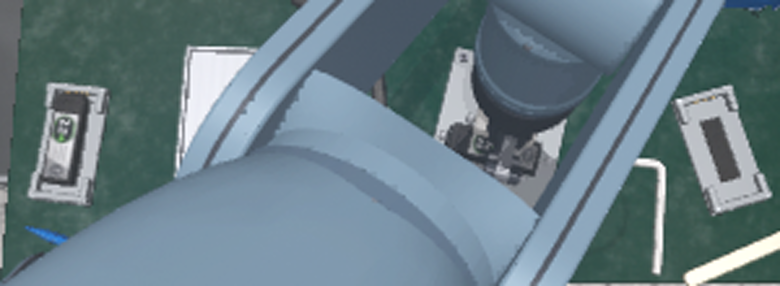

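The arm hides the tray in this view (the left cradle with pack is at about (70,145)), but the grip width of 31.4 mm confirms the pad is held. I'll place the pad and then move the tested pack.

Run:
```python
from m import *
B=at(TRAY,0,.024)
over(B,.10);vert(.016);r=vert(.004,.03,5);rep(f"pad placed {r}")
opn(42);vert(.12);rep("released")
P=at(FIX,rot=90)
over(P,.14);opn(56);vert(.035);vert(.011,.06,10);rep("pack down")
d={n:cams.get_image(n) for n in("top","side")}
a=cv2.resize(d["top"]["image"][155:255,225:305],None,fx=4,fy=4,interpolation=cv2.INTER_CUBIC)
b=cv2.resize(d["side"]["image"][165:265,235:355],None,fx=4,fy=4,interpolation=cv2.INTER_CUBIC)
cv2.imwrite("pics/t2.png",np.hstack([a,b])[:600,:800])
```

```text
pad placed True 15.5 [0.4878 0.058  0.0048] w31.4 F [ 0.9 -1.1  2.6] g25
released 16.88 [0.4863 0.0581 0.1193] w42.1 F [-0.8 -0.2  0.2] g0
pack down 20.4 [ 0.4887 -0.1959  0.0106] w55.5 F [ 0.3 -0.1  0.3] g0
```

View pics/t2.png

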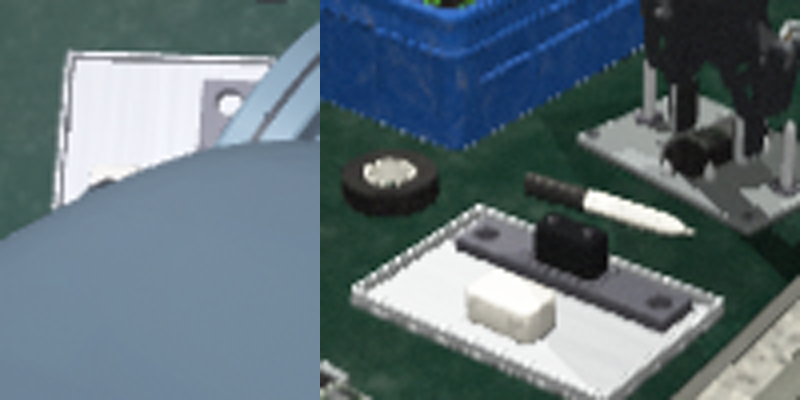

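Bar and pad lie flat, side by side in the tray, and the fingers straddle the tested pack. I'll continue.

Run:
```python
from m import *
close(50);rep("pack grip");vert(.09,.08);rep("up")
over(EMPTY,.09,v=.25);vert(.022);r=vert(.007,.03,6);rep(f"placed {r}")
opn(50);vert(.1);rep("released")
d={n:cams.get_image(n) for n in("top","side")}
over(WAIT,.12,v=.4);opn(56);vert(.03);vert(.0088,.06,10);rep("wait down")
d2={n:cams.get_image(n) for n in("top","side")}
f=lambda im,x,y,w,h,k:cv2.resize(im[y:y+h,x:x+w],(w*k,h*k),interpolation=cv2.INTER_CUBIC)
cv2.imwrite("pics/t3.png",np.hstack([f(d2["top"]["image"],325,160,150,95,3),f(d2["side"]["image"],210,210,110,95,3)]))
```

```text
pack grip 20.87 [ 0.4893 -0.1962  0.0115] w27.5 F [-0.6  0.   4.5] g50
up 22.01 [ 0.4889 -0.1959  0.0894] w27.3 F [-0.4 -0.1 -1.5] g49
placed True 24.38 [ 0.4888 -0.4031  0.0095] w27.6 F [0.8 0.6 5. ] g50
released 25.64 [ 0.4877 -0.4018  0.0992] w50.3 F [-0.1 -0.6 -0.3] g0
wait down 29.03 [0.4969 0.1996 0.0083] w56.0 F [-0.3  0.   0.7] g0
```

View pics/t3.png

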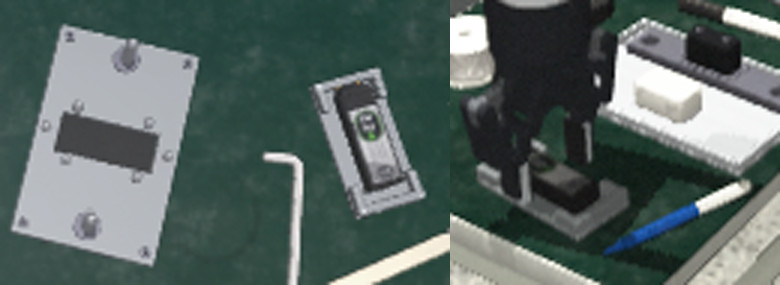

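The tested pack sits inside the right cradle, and the nest (dark patch at crop (107,143)) is clear. I'll check the nest centre from its patch, then load.

Run:
```python
from m import *
d=cams.get_image("top");g=cv2.cvtColor(d["image"],cv2.COLOR_BGR2GRAY)
c=blob((g<110).astype(np.uint8)*255,(335,185,387,230));r=rect(d,c,.008);print("nest",r)
close(50);rep("grip");vert(.10,.08);rep("up")
P=at(FIX,rot=90)
over(P,.10,v=.35);vert(.035);r=vert(.0085,.03,8);rep(f"placed {r}")
```

```text
nest [ 488.6 -196.    78.7   33.2   76.8]
grip 29.55 [0.4977 0.1997 0.0093] w27.2 F [-1.5  1.1  4.1] g50
up 30.84 [0.4972 0.1997 0.0994] w27.3 F [ 0.6  0.5 -2.2] g50
placed True 34.21 [ 0.4884 -0.1953  0.0113] w27.5 F [-0.9 -0.4  5.2] g50
```

Run:
```python
from m import *
opn(50);vert(.12);rep("released")
over(at(TRAY,0,.024),.10,v=.3);opn(50);vert(.03);vert(.0045,.06,10);rep("pad down")
d={n:cams.get_image(n) for n in("top","side")}
f=lambda im,x,y,w,h,k:cv2.resize(im[y:y+h,x:x+w],(w*k,h*k),interpolation=cv2.INTER_CUBIC)
cv2.imwrite("pics/t4.png",np.hstack([f(d["top"]["image"],325,160,75,95,5),f(d["side"]["image"],290,165,80,95,5)]))
close(25);rep("grip");vert(.10);rep("up")
```

```text
released 35.62 [ 0.487  -0.1944  0.1193] w50.2 F [ 0.4  0.3 -0.3] g0
pad down 38.8 [0.4873 0.058  0.0041] w50.0 F [-0.2 -0.1 -0.2] g0
grip 39.19 [0.4879 0.0579 0.0049] w31.5 F [0.4 0.3 1.7] g25
up 40.14 [0.4873 0.058  0.0993] w31.4 F [ 0.3 -0.  -0.1] g25
```

View pics/t4.png

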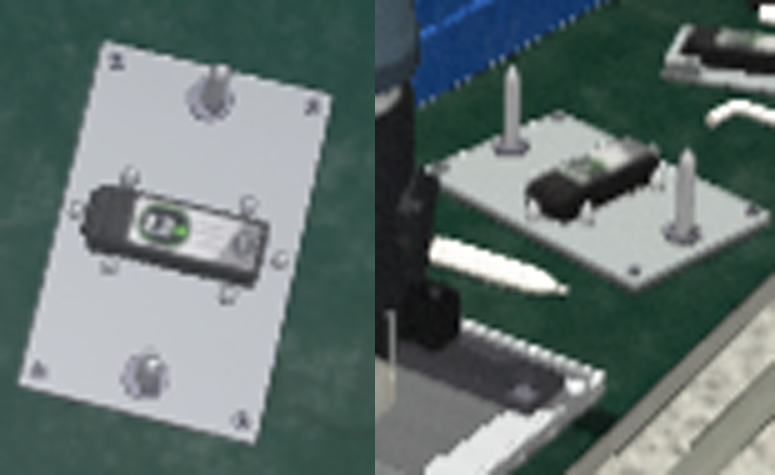

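The new pack lies flat between all six dowels, centred at crop (175,237). Pad next, then bar.

Run:
```python
from m import *
over(at(FIX,rot=90),.12,v=.3);vert(.042);r=vert(.0265,.03,5);rep(f"pad placed {r}")
opn(50);vert(.13);rep("released")
over(at(TRAY,0,-.038),.12,v=.3);opn(42);vert(.03);vert(.0175,.06,10);rep("bar down")
d={n:cams.get_image(n) for n in("top","side")}
f=lambda im,x,y,w,h,k:cv2.resize(im[y:y+h,x:x+w],(w*k,h*k),interpolation=cv2.INTER_CUBIC)
cv2.imwrite("pics/t5.png",np.hstack([f(d["top"]["image"],325,160,75,95,5),f(d["side"]["image"],290,165,80,95,5)]))
close(70);rep("grip");vert(.15);rep("up")
```

```text
pad placed True 43.08 [ 0.4887 -0.1957  0.0283] w31.4 F [-0.3 -1.1  3.5] g26
released 44.4 [ 0.4876 -0.1949  0.1293] w50.2 F [-0.1  0.2 -0.7] g0
bar down 47.46 [ 0.4846 -0.0038  0.0172] w42.2 F [-0.7  1.   0.4] g0
grip 47.88 [ 0.4852 -0.0039  0.0179] w20.4 F [-0.2  0.6  3.4] g70
up 49.13 [ 0.4845 -0.0037  0.1491] w20.7 F [ 0.4  0.3 -5.2] g69
```

View pics/t5.png

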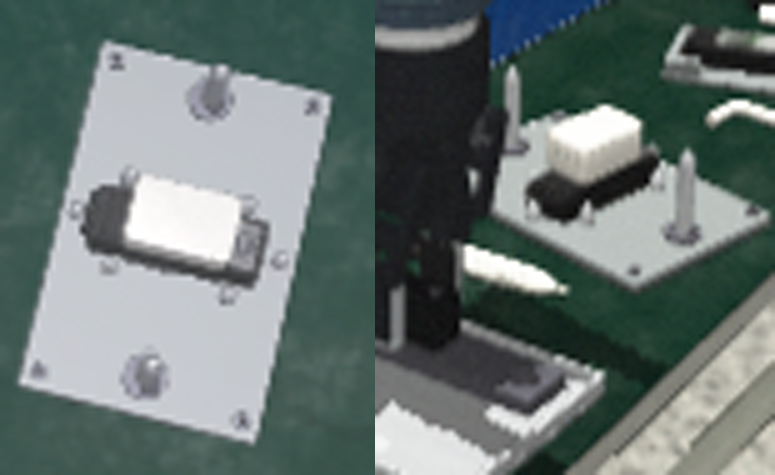

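The pad is centred lengthwise on the new pack. Now the bar goes over the posts, with force watched.

Run:
```python
from m import *
over(FIX,.15,v=.25);vert(.085);rep("above posts");r=vert(.0625,.025,8);rep(f"bar {r}")
d={n:cams.get_image(n) for n in("top","side")}
f=lambda im,x,y,w,h,k:cv2.resize(im[y:y+h,x:x+w],(w*k,h*k),interpolation=cv2.INTER_CUBIC)
cv2.imwrite("pics/t6.png",f(d["side"]["image"],290,160,85,70,8))
```

```text
above posts 50.74 [ 0.4884 -0.1943  0.0856] w20.8 F [ 0.4 -0.1 -4. ] g69
bar True 51.48 [ 0.4882 -0.1943  0.0657] w21.0 F [-0.8  0.6  5.4] g70
```

View pics/t6.png

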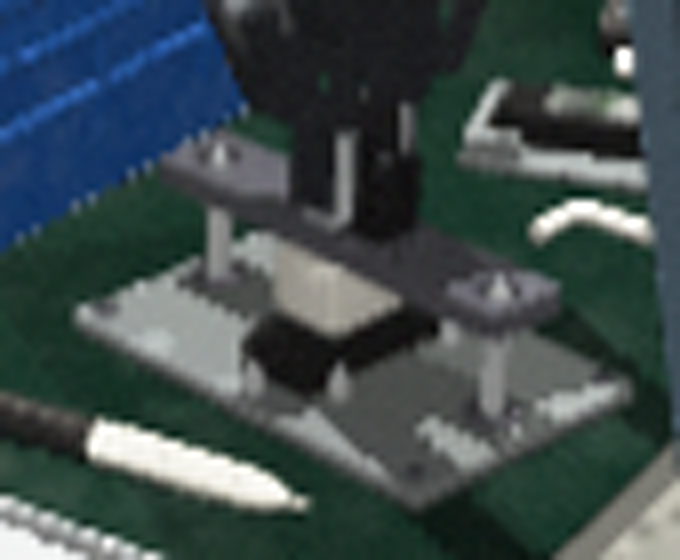

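The bar is seated with both posts through its holes, at the same TCP height as at the first grasp (0.0657 vs 0.0655). I'll release, retreat and check.

Run:
```python
from m import *
opn(42);env.dwell(.3);vert(.2);env.goto_joints([-1.48,0.259,1.535,0,1.348,-0.203]);rep("away")
d={n:cams.get_image(n) for n in("top","side")}
f=lambda im,x,y,w,h,k:cv2.resize(im[y:y+h,x:x+w],(w*k,h*k),interpolation=cv2.INTER_CUBIC)
cv2.imwrite("pics/t7.png",np.hstack([f(d["top"]["image"],325,160,75,95,5),f(d["side"]["image"],290,165,80,95,5)]))
```

```text
away 55.21 [ 0.1599 -0.526   0.2309] w42.2 F [0.1 0.3 0.2] g0
```

View pics/t7.png

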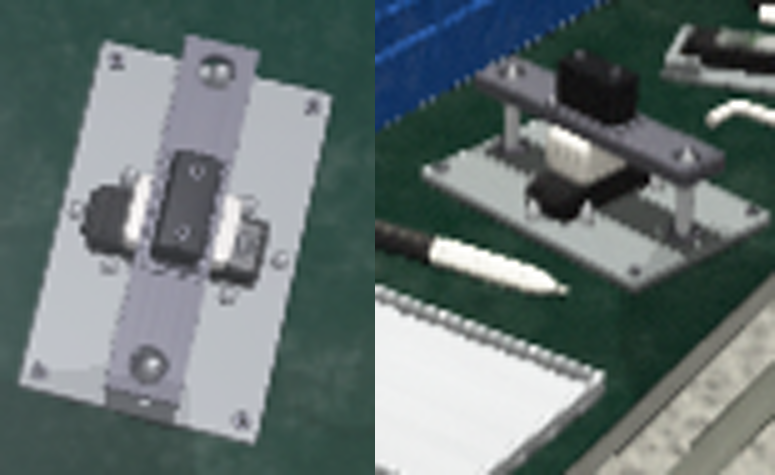

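The final view shows the bar over both posts, level on the pad, with the white pad showing on both sides, the packs in place and the tray empty.

```bash
python3 -c "
from cell import env
print(env.close_job())"
```

```text
the job is handed in; nothing more can be done
None
```

The job is done and handed in at about 55 s: the tested pack is in the formerly empty cradle, the waiting pack is in the nest, and the foam pad and pressure bar are back on top of it, with the bar down over its posts.

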